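Shoot the tool chest's barrel bolt and lay its handle in the notch

ROBOT

A 6-joint arm with a two-finger parallel gripper is mounted at the origin on the work surface. World frame = base frame: x ahead of the robot, y to its left, z up, the work surface at z = 0. Lengths are in m, angles in rad, forces in N, time in s.
With the tool pointing down it reaches from about 0.3 to 0.775 m from the base axis. Payload 14.6 kg.
Tool frame: the origin (TCP) lies on the centre line of the jaws, within the pads' length; the fingertips stand 25 mm ahead of it and the grasp point (between the pads) lies 6 mm ahead of it (ctrl.tip_reach is the distance from the TCP to the fingertips, in m); z points along the fingers, y is the line along which they close (so a half turn about z gives the same grasp; the last joint's range is limited). The gripper opens to 94 mm and grips with 3 to 60 N. Pads are 16 mm wide; open, the fingers measure 119 mm over their backs; the gripper's body (75 mm by 177 mm) begins 78 mm behind the grasp point.
Start: joints at [-1.408, 0.3, 1.521, -0, 1.321, -0.067], TCP at [0.125, -0.536, 0.23] pointing down, gripper open.
Joint ranges: [-3.03, 3.03], [-0.79, 2.21], [0.23, 2.52], [-1.04, 4.18], [0, 3.07], [-2.55, 2.55]. Speed limits (rad/s): [2.22, 2.22, 2.57, 3.14, 3.14, 3.14].

INTERFACE

Orientations are given as [roll, pitch, yaw] about the fixed x, y, z axes, in that order (R = Rz(yaw) Ry(pitch) Rx(roll)).
In Python, from station import ctrl gives the robot as it stands. The module is installed in compiled form; this text tells all that it offers.
- The arm moves only by the tool apply_moves, never from a script. Its argument "deltas" is a list of rows, each a list of 7 numbers: the closure in counts, from 0 (fully open) to 255 (shut), then the shift along the world's x, y, z in cm, then the turn, a rotation vector about the world's x, y, z in rad. In form: [[jaw, tx, ty, tz, ax, ay, az], ...]. A call has 1 to 10 rows; each row shifts and turns the commanded pose from where the row before left it; what a row does not reach is not made up. A row lasts 1/10 s, in which the tool goes at most 50 mm and 8.59 degrees, less where a joint would pass 70% of its speed; a pose out of reach is approached as far as the arm can. A call with a gripper value outside its range is refused whole. The fingers move at their own pace and stop on an object; "grip_force" is the grip in N (left out, the last holds). Time passes only in rows, so rows that do not move let the fingers close. It gives the time, the measured TCP pose, the force, the opening and the grip force at its end, in the units of the state.
- ctrl.get_obs(): the state, without advancing time (a new reading comes with each control period).
- ctrl.camera(name): name is "scene" or "top" or "wrist"; returns a dict with "img" (420x560x3 uint8, red, green, blue), "K" (3x3 intrinsics, pixels), "pose" (4x4, takes a point from camera to world coordinates); the wrist camera has in their place "hand_eye" (4x4, takes a point from camera to tool coordinates, whose origin is the TCP and whose axes are the flange's). Camera axes: x right, y up, looking along -z (the intrinsics and any distortion apply to the point x, -y, -z); pixel columns grow to the right and rows downward; lengths in m; the calibration is good to about 2 mm. A picture is of the moment at which its call begins: read the wrist's pose just before it. There is no depth.
- ctrl.hand_in(): hands the job in; it is judged then, once.
The state is a dict: "time_s": time; "qpos": joint angles; "joint_vel": joint speeds; "tau": joint torques, N m; "ee_pos": TCP position; "eef_rot": TCP orientation; "force": force on the tool from outside, world axes, zero at the start; "moment": the same for the moment, N m; "grip_width": finger opening in m; "grip_force": force on a finger pad.
Only numpy, scipy, OpenCV 4.12 (cv2) and the standard library are available. Lean on these libraries where they do the work, as an engineer would, in place of code of your own. Each camera call takes 0.05 s, during which the arm holds its last target. There are 200 camera calls.

TASK

The two-leaf steel tool chest on the bench is shut but not bolted. Using the knob of its barrel bolt, push the bolt across the seam all the way home into the keeper, then push the knob over towards the notch until the handle lies fully down in it, so the bolt cannot slide back. Only push: never take the knob between the fingers, do not raise either lid, leave everything standing on and around the chest where it is, and finish clear of it all.

Things in the scene. Friction and masses are not known exactly. Their poses are not given: they have to be found in the camera images.
- chest: Blue painted steel tool chest, 300 (its x) x 440 (its y) x 160 mm high, fixed on the bench. Origin under its centre at bench height; x runs from its near to its far long side, z up. Its flat top, 160 mm above the bench, is two lids meeting at a seam across the middle (its y = 0), hinged at the two ends (its y = +-220 mm).
- bolt_home (a point): Point on the bolt's axis under the handle when the bolt is fully home: x 0, y +45, z 175 mm in the chest's frame (15 mm above the lid); its axes are the chest's. The dark steel barrel bolt sits on the +y lid, axis along y: a 46 x 121 mm plate and on it a barrel of 21 mm diameter from 23 mm ahead (-y) to 80 mm behind (+y) this point, with a bright 14 mm round bolt sliding in it.
- slot_corner (a point): Middle of the corner of the L-shaped slot in the barrel, on the barrel's top, 10.5 mm above bolt_home; its axes are the chest's. The handle's shank stands in the slot. A straight run, 11 mm wide, goes from here along the barrel's top to +y, 56 mm long; a 12 mm wide notch goes from here down the barrel's -x side.
- keeper (a point): Top middle of the keeper, a steel arch 23 mm wide (x), 20 mm long (y) and 27 mm high on the -y lid, in line with the bolt; the bolt's tip slides through it. Its axes are the chest's.
- knob (a point): Centre of the knob: a steel ball of 18 mm diameter at the end of the handle, 38 mm from the bolt's axis; the shank below it is 8 mm thick. With the handle up the centre is 53 mm above the lid (213 mm above the bench); with the handle lying down it is 38 mm to the -x side (chest's frame) of the bolt's axis, about 18 mm above the lid.
- bolt (a joint): How far the bolt has been slid from fully open, m: grows to 0.052 (fully home) as it is pushed towards the chest's -y. The handle comes over the notch at 0.048 to 0.052. Rubs with about 3 N and stays where it is left; not sprung.
- handle (a joint): Angle of the handle about the bolt's axis, rad: 0 upright, 1.5 (its stop) lying down in the notch on the chest's -x side. Before the bolt is home the slot lets it lean only about 0.15 either way (up to 0.35 if pushed hard against the slot's side). Stiff enough to stay where it is left; about 1.5 N at the knob turns it; not sprung.
- lid_left (a joint): Opening of the lid at the chest's +y end, which carries the bolt, rad: 0 shut. It lies shut by its own weight.
- lid_right (a joint): Opening of the lid at the chest's -y end, which carries the keeper, rad: 0 shut.
- socket: Steel deep socket, 28 mm diameter, 48 mm tall, standing on the near part of the +y lid; origin at the centre of its foot. Leave it.
- tape_roll: Roll of black tape, 68 mm diameter, 19 mm thick, lying on the far part of the +y lid; origin at the centre of its underside. Leave it.
- wrench: Steel wrench 170 mm long, lying on the -y lid; origin at the middle of its underside, x along its length. Leave it.
- grinder: Angle grinder, about 400 x 150 x 65 mm, lying on the bench to the right; origin under its middle. Leave it.
- spray_can: Spray can, 66 mm diameter, 190 mm tall, on the bench to the left. Origin at the centre of its foot. Leave it.
- hex_punch: Dark steel hexagonal block 68 mm across and 46 mm high with a 15 mm rod standing up from it, 196 mm tall in all, on the bench to the left; origin at the centre of its foot. Leave it.
- clamp: Grey C-clamp about 125 x 105 mm, 14 mm thick, lying on the bench to the right; origin under its middle. Leave it.
- oil_bottle: White oil bottle, 56 mm diameter, 130 mm tall, on the bench to the right; origin at the centre of its foot. Leave it.

How it is judged:
By the outcome, as a careful person would: the job done as asked, in the order asked, and still so for the second after the job is handed in, with the robot touching nothing.
It also fails if it takes over 45 s, if anything falls off the work surface, if the arm or the gripper's body presses on something with over 40 N, if the wrist force passes 120 N, or if a joint passes its speed limit or range.

## Working session

There is one attempt and no reset: what is moved stays moved. The work goes in short steps, Python scripts to look and compute and a tool call to move; the robot and the scene stay as the last step left them, time stands still between calls to the robot, and variables do not carry over. Pictures are saved under pics/ and viewed, at most 10 in all, crops included, and the job is handed in when it is done.

Besides the shell and the picture viewer there is one more tool, called after "Emit:" in YAML: its name, and indented under it one key for each argument. apply_moves: Moves the arm, as the interface text tells. Its arguments: {"type":"object","properties":{"deltas":{"type":"array"},"grip_force":{"type":"number"}},"required":["deltas"]}

```bash
mkdir -p pics; python3 - <<'E'
from station import ctrl
import cv2,pickle
d={}
for n in("scene","top"):
    c=ctrl.camera(n);d[n]=c;cv2.imwrite(f"pics/{n}0.png",c["img"][:,:,::-1]);print(n,c["K"].round(1).tolist(),c["pose"].round(3).tolist(),[k for k in c])
pickle.dump(d,open("c0.pkl","wb"));o=ctrl.get_obs();print(o);print(ctrl.tip_reach)
E
```

```text
scene [[431.7, 0.0, 281.2], [0.0, 431.7, 208.1], [0.0, 0.0, 1.0]] [[-0.586, -0.587, 0.558, 1.238], [0.81, -0.432, 0.397, 0.458], [0.008, 0.685, 0.729, 1.082], [0.0, 0.0, 0.0, 1.0]] ['img', 'K', 'pose']
top [[405.5, 0.0, 282.9], [0.0, 405.5, 212.6], [0.0, 0.0, 1.0]] [[0.026, 0.984, -0.176, 0.282], [-1.0, 0.026, -0.001, -0.028], [0.004, 0.176, 0.984, 1.456], [0.0, 0.0, 0.0, 1.0]] ['img', 'K', 'pose']
{'time_s': 0.1, 'qpos': array([-1.40761054e+00,  3.00413252e-01,  1.52151983e+00, -2.18648593e-05,
        1.32069102e+00, -6.65592627e-02]), 'joint_vel': array([-1.24994510e-04,  4.46530138e-05, -1.08084454e-03, -2.75177112e-04,
       -1.34775297e-03, -9.73986294e-04]), 'tau': array([ 1.38827159e-03, -5.32641864e+01, -3.53285336e+01,  7.09580909e-02,
        2.34950980e-02, -5.44933255e-05]), 'ee_pos': array([ 0.12523101, -0.53533887,  0.22994396]), 'eef_rot': array([-3.14056208e+00, -4.74700162e-05,  2.29750449e-01]), 'force': array([0.57236705, 0.47249835, 0.24797769]), 'moment': array([-0.00624885,  0.02062396,  0.02478966]), 'grip_force': 0.0, 'grip_width': 0.09369152852974061}
0.025
```

View pics/scene0.png

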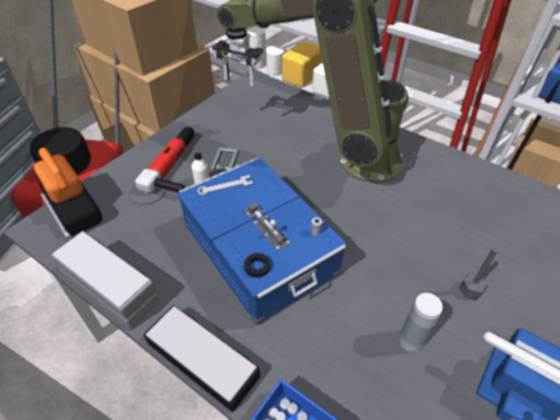

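View pics/top0.png

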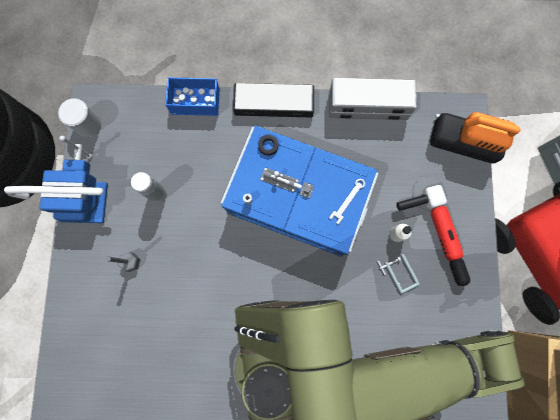

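The scene picture shows the chest with its bolt plate near (267,225). In the top picture the chest spans (222-378, 127-255), the bolt is at about (287,183), the socket at (247,199), the tape at (268,145) and the wrench at (347,200). Next I'll take an enlarged crop.

```bash
python3 - <<'E'
import cv2
a=cv2.imread("pics/top0.png")[120:265,210:390];b=cv2.imread("pics/scene0.png")[190:260,230:330]
cv2.imwrite("pics/t1.png",cv2.resize(a,None,fx=4,fy=4,interpolation=cv2.INTER_CUBIC))
cv2.imwrite("pics/s1.png",cv2.resize(b,None,fx=8,fy=8,interpolation=cv2.INTER_CUBIC))
E
```

```text
(no output)
```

View pics/t1.png

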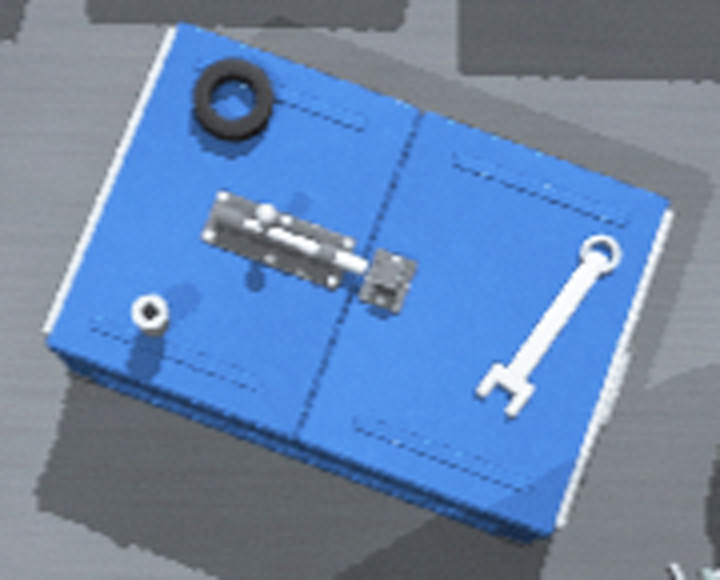

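View pics/s1.png

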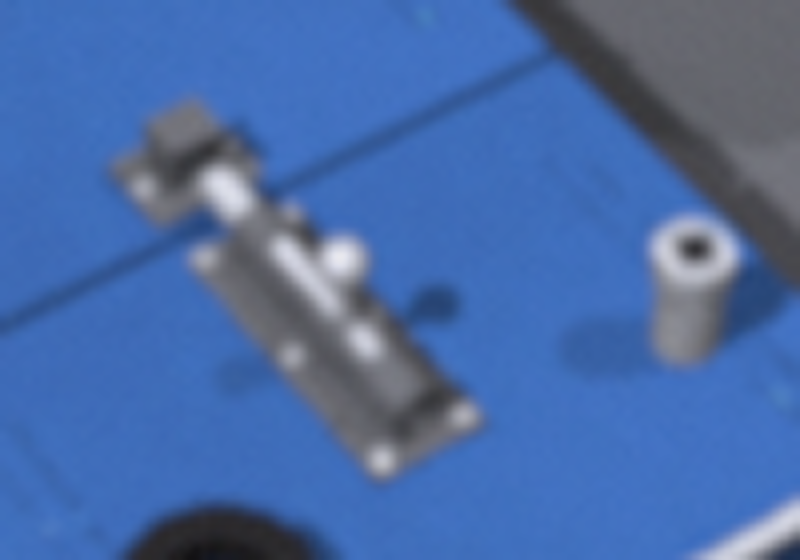

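The top crop shows the lid corners at (178,25), (672,206), (562,525) and (47,335), the seam ends at (422,112) and (297,438), the knob at (266,213) and the keeper at (390,280). The scene crop has the knob at (343,257) and the socket at (693,250).

```bash
cat > h.py <<'E'
import numpy as np
def ray(K,T,p):
    d=np.linalg.inv(K)@[p[0],p[1],1]; d=T[:3,:3]@[d[0],-d[1],-d[2]]; return T[:3,3],d/np.linalg.norm(d)
def atz(K,T,p,z):
    o,d=ray(K,T,p); return o+d*(z-o[2])/d[2]
def tri(rs):
    A=sum(np.eye(3)-np.outer(d,d) for o,d in rs); b=sum((np.eye(3)-np.outer(d,d))@o for o,d in rs); X=np.linalg.solve(A,b)
    return X,[np.linalg.norm(np.cross(X-o,d)) for o,d in rs]
E
python3 - <<'E'
import pickle,numpy as np
from h import *
d=pickle.load(open("c0.pkl","rb"));t=d["top"];s=d["scene"]
T=lambda p:(210+(p[0]+.5)/4-.5,120+(p[1]+.5)/4-.5);S=lambda p:(230+(p[0]+.5)/8-.5,190+(p[1]+.5)/8-.5)
z=lambda p,h:atz(t["K"],t["pose"],T(p),h)[:2]
C=[z(p,.16) for p in[(178,25),(672,206),(562,525),(47,335)]];print(np.round(C,4))
for i in range(4):print(np.linalg.norm(C[i]-C[(i+1)%4]))
print("centre",np.mean(C,0)); f,n=z((422,112),.16),z((297,438),.16);print("seam",f,n,(f+n)/2)
ex=(C[0]+C[1]-C[2]-C[3]);ey=C[0]+C[3]-C[1]-C[2];print(np.arctan2(ex[1],ex[0]),np.arctan2(-ey[0],ey[1]))
print("knob top z=.213",z((266,213),.213),"scene",atz(s["K"],s["pose"],S((343,257)),.213), tri([ray(t["K"],t["pose"],T((266,213))),ray(s["K"],s["pose"],S((343,257)))]))
print("socket",z((149,313),.208), atz(s["K"],s["pose"],S((693,250)),.208),"keeper",z((390,278),.187),"tape",z((233,99),.179))
y=np.mean([np.arctan2(ex[1],ex[0]),np.arctan2(-ey[0],ey[1])]);R=np.array([[np.cos(y),-np.sin(y)],[np.sin(y),np.cos(y)]])
c=np.mean(C,0)
for nme,q in dict(knob=z((266,213),.213),sock=z((149,313),.208),keep=z((390,278),.187)).items():print(nme,R.T@(q-c))
print("home",c+R@[0,.045],"yaw",y, "open knob",c+R@[0,.097])
E
```

```text
[[ 0.8082  0.0787]
 [ 0.6615 -0.3358]
 [ 0.3953 -0.244 ]
 [ 0.5388  0.175 ]]
0.4397286701013965
0.2815451207504337
0.44291368498846506
0.28607760112276315
centre [ 0.60096683 -0.08153431]
seam [ 0.73713159 -0.12801895] [ 0.45971073 -0.03069387] [ 0.59842116 -0.07935641]
-0.33773789137535376 -0.33503597262373663
knob top z=.213 [ 0.63146484 -0.00137864] scene [ 0.62711089 -0.00461816  0.213     ] (array([ 0.6303087 , -0.00177344,  0.21774724]), [np.float64(0.00034186872472013986), np.float64(0.00034186872472003876)])
socket [0.5491071  0.08830658] [0.55100431 0.08623549 0.208     ] keeper [ 0.58754012 -0.10193908] tape [0.73738329 0.02935738]
knob [0.00233102 0.08572997]
sock [-0.10501403  0.1432041 ]
keep [-0.00593901 -0.02369302]
home [ 0.61582037 -0.03905641] yaw -0.33638693199954517 open knob [0.63298446 0.01002917]
```

The knob is near (0.630,-0.002,0.213), chest yaw is about -0.336, and the bolt is about 12 mm slid already. I'll go with shut fingers to above a point behind the knob, on its +y side.

Emit:
apply_moves:
  deltas:
    - [255,0,0,5,0,0,0]
    - [255,0,0,5,0,0,0]
    - [255,2.7,3.1,0,0,0,-0.07]
    - [255,2.7,3.1,0,0,0,-0.07]
    - [255,2.7,3.1,0,0,0,-0.07]
    - [255,2.7,3.1,0,0,0,-0.07]
    - [255,2.7,3.1,0,0,0,-0.07]
    - [255,2.7,3.1,0,0,0,-0.07]
    - [255,2.7,3.1,0,0,0,-0.07]
    - [255,2.7,3.1,0,0,0,-0.076]
  grip_force: 10

```text
time_s: 1.1
ee_pos: [0.342, -0.2861, 0.3303]
eef_rot: [-3.141, 0.0, -0.339]
force: [-0.3, -1.2, 0.5]
grip_width: 0.0172
grip_force: 0.0
```

Emit:
apply_moves:
  deltas:
    - [255,2.7,3.1,0,0,0,0]
    - [255,2.7,3.1,0,0,0,0]
    - [255,2.7,3.1,0,0,0,0]
    - [255,2.7,3.1,0,0,0,0]
    - [255,2.7,3.1,0,0,0,0]
    - [255,2.7,3.1,0,0,0,0]
    - [255,2.7,3.1,0,0,0,0]
    - [255,2.7,3.1,0,0,0,0]
    - [255,2.7,3.1,0,0,0,0]
    - [255,0,0,0,0,0,0]

```text
time_s: 2.1
ee_pos: [0.5859, -0.0053, 0.3288]
eef_rot: [3.142, 0.002, -0.333]
force: [-0.7, -0.8, -1.2]
grip_width: 0.0007
grip_force: 0.0
```

Emit:
apply_moves:
  deltas:
    - [255,3.2,3,0,0,0,0]
    - [255,3.2,3,0,0,0,0]
    - [255,0,0,0,0,0,0]

```text
time_s: 2.4
ee_pos: [0.6499, 0.054, 0.3278]
eef_rot: [3.141, 0.003, -0.334]
force: [-0.5, 0.3, -1.4]
grip_width: 0.0004
grip_force: 0.0
```

```bash
python3 - <<'E'
from station import ctrl
import cv2,pickle
o=ctrl.get_obs();c=ctrl.camera("wrist");pickle.dump((o,c),open("w1.pkl","wb"));cv2.imwrite("pics/w1.png",c["img"][:,:,::-1])
print(o["ee_pos"],o["eef_rot"],c["K"],c["hand_eye"].round(3))
E
```

```text
[0.64987263 0.0539586  0.3277884 ] [ 3.14084238  0.00329041 -0.33366019] [[294.97691338   0.         284.36543261]
 [  0.         294.97691338 208.92624227]
 [  0.           0.           1.        ]] [[-0.     0.965  0.261  0.077]
 [ 1.     0.    -0.    -0.001]
 [-0.001  0.261 -0.965 -0.154]
 [ 0.     0.     0.     1.   ]]
```

View pics/w1.png

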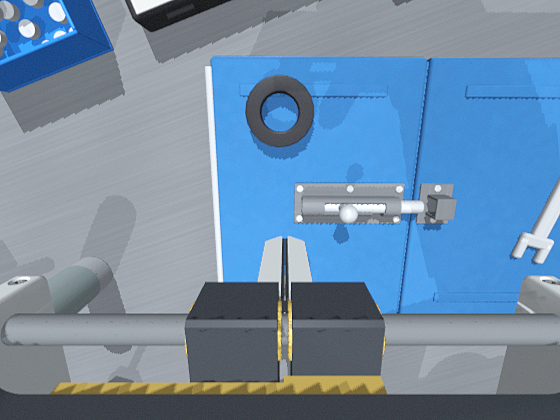

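The wrist picture shows the knob at (348,214), the barrel spanning about (303-401, 196-215), the slot about (325-385, 207), the keeper at (440,207) and the seam crossing at about (412,207). The fingertips are at (285,238).

```bash
python3 - <<'E'
import pickle,numpy as np
from h import *
from scipy.spatial.transform import Rotation as Ro
o,c=pickle.load(open("w1.pkl","rb"));T=np.eye(4);T[:3,:3]=Ro.from_euler("xyz",o["eef_rot"]).as_matrix();T[:3,3]=o["ee_pos"];T=T@c["hand_eye"]
d=pickle.load(open("c0.pkl","rb"))["top"]
P=lambda p,z:atz(c["K"],T,p,z)
y=-.336;ex=np.array([np.cos(y),np.sin(y)]);ey=np.array([-np.sin(y),np.cos(y)])
seam=P((412,207),.16)[:2]
for n,p,z in[("seam",(412,207),.16),("seamfar",(429,60),.16),("seamnear",(400,310),.16),("knob",(348,214),.213),("keeper top",(442,206),.187),("barrel +y end",(303,207),.1855),("barrel -y end",(401,205),.1855),("slot+y",(324,207),.1855),("slot-y",(386,208),.1855),("tip",(285,238),.303)]:
    q=P(p,z);print(n,q.round(4),"chest rel seam:",round((q[:2]-seam)@ex,4),round((q[:2]-seam)@ey,4))
t=(210+266.5/4-.5,120+213.5/4-.5)
print(tri([ray(c["K"],T,(348,214)),ray(d["K"],d["pose"],t)]))
E
```

```text
seam [ 0.5948 -0.0785  0.16  ] chest rel seam: 0.0 0.0
seamfar [ 0.7376 -0.1277  0.16  ] chest rel seam: 0.151 0.0007
seamnear [ 0.4691 -0.0352  0.16  ] chest rel seam: -0.1329 -0.0005
knob [ 0.6291 -0.0018  0.213 ] chest rel seam: 0.0071 0.0837
keeper top [ 0.5964 -0.0989  0.187 ] chest rel seam: 0.0083 -0.0187
barrel +y end [0.6421 0.037  0.1855] chest rel seam: 0.0066 0.1247
barrel -y end [ 0.6108 -0.0596  0.1855] chest rel seam: 0.0089 0.0231
slot+y [0.6349 0.0164 0.1855] chest rel seam: 0.0066 0.1029
slot-y [ 0.6128 -0.0442  0.1855] chest rel seam: 0.0057 0.0384
tip [0.6585 0.0515 0.303 ] chest rel seam: 0.0173 0.1438
(array([ 0.63041967, -0.00142024,  0.21668987]), [np.float64(3.689032095373026e-05), np.float64(3.6890320953688886e-05)])
```

All consistent: the knob needs about 39 mm more travel toward -y, and the tool is lined up 59 mm behind it. I'll descend and approach.

Emit:
apply_moves:
  deltas:
    - [255,0,0,-4,0,0,0]
    - [255,0,0,-4,0,0,0]
    - [255,0,0,-2.1,0,0,0]
    - [255,-0.5,-1.5,0,0,0,0]
    - [255,-0.5,-1.4,0,0,0,0]
    - [255,0,0,0,0,0,0]

```text
time_s: 3.05
ee_pos: [0.6381, 0.0197, 0.2319]
eef_rot: [-3.141, -0.003, -0.339]
force: [-0.1, 0.3, -0.2]
grip_width: 0.0005
grip_force: 0.0
```

Emit:
apply_moves:
  deltas:
    - [255,-0.16,-0.47,0,0,0,0]
    - [255,-0.16,-0.47,0,0,0,0]
    - [255,-0.16,-0.47,0,0,0,0]

```text
time_s: 3.35
ee_pos: [0.6337, 0.0084, 0.2305]
eef_rot: [-3.141, -0.002, -0.336]
force: [0.9, 3.1, 4.6]
grip_width: 0.0005
grip_force: 2.1
```

Emit:
apply_moves:
  deltas:
    - [255,-0.16,-0.47,0,0,0,0]
    - [255,-0.16,-0.47,0,0,0,0]
    - [255,0,0,0,0,0,0]

```text
time_s: 3.65
ee_pos: [0.6301, -0.0016, 0.2294]
eef_rot: [3.141, 0.0, -0.337]
force: [-0.8, 0.7, -0.2]
grip_width: 0.0003
grip_force: 0.6
```

```bash
python3 - <<'E'
from station import ctrl
import cv2,pickle
o=ctrl.get_obs();c=ctrl.camera("wrist");pickle.dump((o,c),open("w2.pkl","wb"));cv2.imwrite("pics/w2.png",cv2.resize(c["img"][170:320,220:470,::-1],None,fx=3,fy=3,interpolation=cv2.INTER_CUBIC))
E
```

```text
(no output)
```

View pics/w2.png

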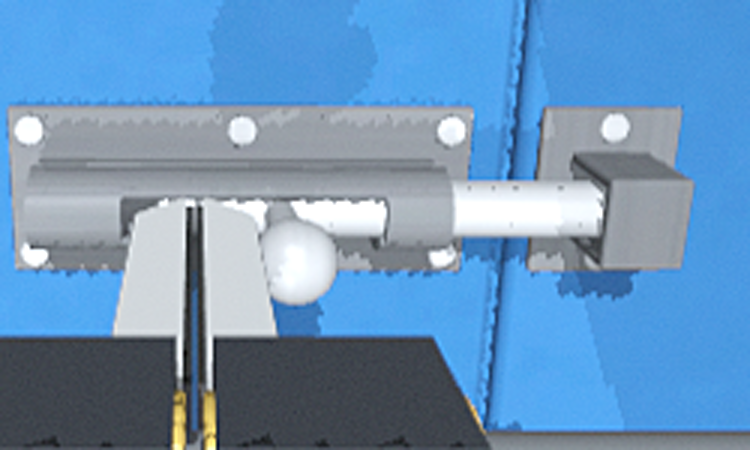

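The crop shows the left finger's flank pushing the knob at (298,262), with the bolt tip entering the keeper at (600,210) and the notch at about (375,235). About 20 mm remain, so I'll keep pushing.

Emit:
apply_moves:
  deltas:
    - [255,-0.16,-0.47,0,0,0,0]
    - [255,-0.16,-0.47,0,0,0,0]
    - [255,-0.16,-0.47,0,0,0,0]
    - [255,-0.1,-0.28,0,0,0,0]

```text
time_s: 4.1
ee_pos: [0.6242, -0.0184, 0.2293]
eef_rot: [3.142, 0.001, -0.336]
force: [-0.1, 2.9, -0.9]
grip_width: 0.0005
grip_force: 1.6
```

Emit:
apply_moves:
  deltas:
    - [255,-0.05,-0.14,0,0,0,0]
    - [255,-0.05,-0.14,0,0,0,0]

```text
time_s: 4.3
ee_pos: [0.6233, -0.0208, 0.2293]
eef_rot: [3.142, 0.0, -0.336]
force: [-0.4, 2.0, -1.3]
grip_width: 0.0004
grip_force: 1.5
```

Emit:
apply_moves:
  deltas:
    - [255,-0.05,-0.14,0,0,0,0]
    - [255,-0.05,-0.14,0,0,0,0]

```text
time_s: 4.5
ee_pos: [0.6228, -0.0222, 0.2295]
eef_rot: [-3.139, -0.0, -0.335]
force: [4.9, 15.4, -1.4]
grip_width: 0.0002
grip_force: 8.3
```

Emit:
apply_moves:
  deltas:
    - [255,-0.05,-0.14,0,0,0,0]
    - [255,0,0,0,0,0,0]

```text
time_s: 4.7
ee_pos: [0.6226, -0.0225, 0.2295]
eef_rot: [-3.137, -0.001, -0.335]
force: [5.8, 19.5, -0.4]
grip_width: 0.0005
grip_force: 9.6
```

The bolt is at its stop: 19.5 N with no motion, and the offset agrees with y = 45 mm. I'll back off, lift, go around to the +x side of the knob and descend.

Emit:
apply_moves:
  deltas:
    - [255,0.33,0.94,0,0,0,0]
    - [255,0,0,4,0,0,0]
    - [255,0,0,2,0,0,0]
    - [255,1,-1.7,0,0,0,0]
    - [255,1,-1.8,0,0,0,0]
    - [255,0,0,0,0,0,0]

```text
time_s: 5.3
ee_pos: [0.6457, -0.0526, 0.2889]
eef_rot: [3.14, 0.0, -0.338]
force: [-0.0, -0.5, -0.9]
grip_width: 0.0005
grip_force: 0.0
```

```bash
python3 - <<'E'
from station import ctrl
import cv2,pickle
o=ctrl.get_obs();c=ctrl.camera("wrist");pickle.dump((o,c),open("w3.pkl","wb"));cv2.imwrite("pics/w3.png",cv2.resize(c["img"][120:340,180:470,::-1],None,fx=2.5,fy=2.5,interpolation=cv2.INTER_CUBIC));print(o["ee_pos"])
E
```

```text
[ 0.64571537 -0.05256489  0.28892939]
```

View pics/w3.png

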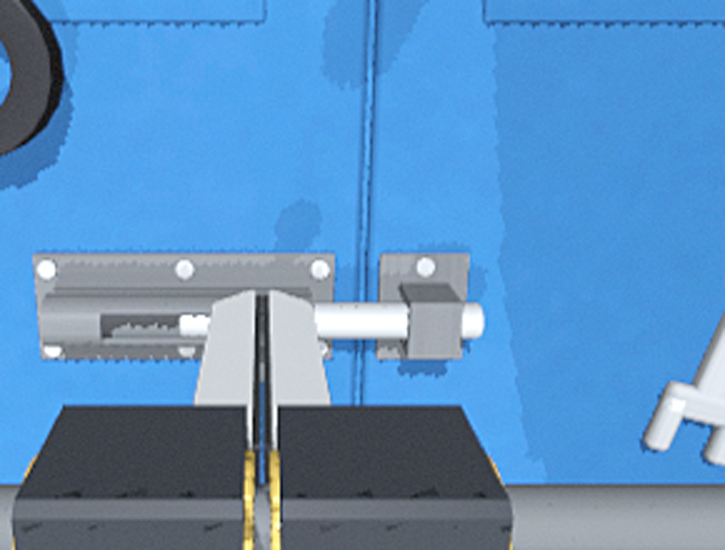

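The crop shows the bolt's end through the keeper at (475,322), and the finger hides the knob, which means they line up in y. I'll descend and push toward -x.

Emit:
apply_moves:
  deltas:
    - [255,0.1,0.3,-3,0,0,0]
    - [255,0,0,-2.9,0,0,0]
    - [255,0,0,0,0,0,0]
    - [255,-0.94,0.33,0,0,0,0]
    - [255,-0.47,0.17,0,0,0,0]
    - [255,-0.47,0.16,0,0,0,0]

```text
time_s: 5.95
ee_pos: [0.6277, -0.0407, 0.2322]
eef_rot: [-3.141, -0.003, -0.336]
force: [1.8, -0.7, 1.4]
grip_width: 0.0006
grip_force: 0.9
```

Emit:
apply_moves:
  deltas:
    - [255,-0.47,0.17,0,0,0,0]
    - [255,-0.47,0.16,0,0,0,0]

```text
time_s: 6.15
ee_pos: [0.6179, -0.0375, 0.231]
eef_rot: [-3.141, -0.001, -0.336]
force: [1.9, 1.1, 1.3]
grip_width: 0.0005
grip_force: 0.8
```

Emit:
apply_moves:
  deltas:
    - [255,-0.47,0.17,0,0,0,0]
    - [255,-0.47,0.16,0,0,0,0]
    - [255,0,0,0,0,0,0]

```text
time_s: 6.45
ee_pos: [0.6081, -0.0341, 0.2304]
eef_rot: [3.141, 0.001, -0.336]
force: [0.4, 0.1, 0.4]
grip_width: 0.0005
grip_force: 0.0
```

Emit:
apply_moves:
  deltas:
    - [255,-0.33,0.12,-0.05,0,0,0]
    - [255,-0.33,0.12,-0.15,0,0,0]
    - [255,-0.33,0.12,-0.2,0,0,0]
    - [255,0,0,0,0,0,0]

```text
time_s: 6.85
ee_pos: [0.5983, -0.0305, 0.2262]
eef_rot: [3.142, 0.001, -0.336]
force: [1.0, -0.2, -0.1]
grip_width: 0.0006
grip_force: 0.2
```

Emit:
apply_moves:
  deltas:
    - [255,-0.28,0.1,-0.4,0,0,0]
    - [255,-0.28,0.1,-0.4,0,0,0]
    - [255,-0.19,0.07,-0.35,0,0,0]
    - [255,-0.09,0.03,-0.35,0,0,0]
    - [255,0,0,0,0,0,0]

```text
time_s: 7.35
ee_pos: [0.5901, -0.0276, 0.2108]
eef_rot: [3.141, 0.001, -0.336]
force: [-0.0, -0.3, 0.5]
grip_width: 0.0007
grip_force: 0.2
```

Emit:
apply_moves:
  deltas:
    - [255,0,0,-0.1,0,0,0]
    - [255,0,0,0,0,0,0]

```text
time_s: 7.55
ee_pos: [0.5903, -0.0277, 0.2104]
eef_rot: [-3.142, 0.0, -0.336]
force: [0.1, 0.2, 1.3]
grip_width: 0.0005
grip_force: 0.4
```

Emit:
apply_moves:
  deltas:
    - [255,0,0,-0.1,0,0,0]
    - [255,0,0,-0.1,0,0,0]

```text
time_s: 7.75
ee_pos: [0.5906, -0.0278, 0.2088]
eef_rot: [-3.141, -0.001, -0.336]
force: [0.0, -0.0, 5.1]
grip_width: 0.0005
grip_force: 2.3
```

Emit:
apply_moves:
  deltas:
    - [255,0,0,-0.1,0,0,0]
    - [255,0,0,0,0,0,0]

```text
time_s: 7.95
ee_pos: [0.5909, -0.0277, 0.2081]
eef_rot: [-3.141, -0.002, -0.336]
force: [1.3, -0.9, 4.9]
grip_width: 0.0004
grip_force: 2.5
```

Emit:
apply_moves:
  deltas:
    - [255,0,0,-0.1,0,0,0]
    - [255,0,0,-0.1,0,0,0]
    - [255,0,0,0,0,0,0]

```text
time_s: 8.25
ee_pos: [0.5915, -0.0278, 0.2069]
eef_rot: [-3.141, -0.004, -0.336]
force: [5.0, -0.0, 9.3]
grip_width: 0.0005
grip_force: 4.7
```

```bash
python3 - <<'E'
from station import ctrl
import cv2,pickle
o=ctrl.get_obs();c=ctrl.camera("wrist");pickle.dump((o,c),open("w4.pkl","wb"));cv2.imwrite("pics/w4.png",cv2.resize(c["img"][120:340,180:470,::-1],None,fx=2.5,fy=2.5,interpolation=cv2.INTER_CUBIC));print(o["ee_pos"],o["force"])
E
```

```text
[ 0.59148051 -0.02783927  0.20693399] [ 5.03343150e+00 -7.84055635e-03  9.28330894e+00]
```

The force shows the tip wedging on the ball's inner flank. I'll lift, centre over the ball and press straight down.

Emit:
apply_moves:
  deltas:
    - [255,0,0,2,0,0,0]
    - [255,0,0,1,0,0,0]
    - [255,-1.04,0.36,0,0,0,0]
    - [255,0,0,-1.2,0,0,0]
    - [255,0,0,-0.6,0,0,0]
    - [255,0,0,0,0,0,0]

```text
time_s: 8.9
ee_pos: [0.5796, -0.0242, 0.2155]
eef_rot: [3.141, 0.003, -0.336]
force: [-0.1, -0.2, 0.3]
grip_width: 0.0003
grip_force: 0.0
```

Emit:
apply_moves:
  deltas:
    - [255,0,0,-0.2,0,0,0]
    - [255,0,0,-0.2,0,0,0]

```text
time_s: 9.1
ee_pos: [0.5802, -0.0242, 0.2133]
eef_rot: [-3.142, -0.0, -0.336]
force: [0.7, 0.2, 1.9]
grip_width: 0.0007
grip_force: 0.0
```

Emit:
apply_moves:
  deltas:
    - [255,0,0,-0.1,0,0,0]
    - [255,0,0,-0.1,0,0,0]

```text
time_s: 9.3
ee_pos: [0.5801, -0.0242, 0.2115]
eef_rot: [-3.142, -0.0, -0.336]
force: [0.4, -0.1, 2.6]
grip_width: 0.0005
grip_force: 1.4
```

Emit:
apply_moves:
  deltas:
    - [255,0,0,-0.1,0,0,0]
    - [255,0,0,0,0,0,0]

```text
time_s: 9.5
ee_pos: [0.5801, -0.0242, 0.2111]
eef_rot: [-3.141, -0.001, -0.336]
force: [-2.4, 0.0, 5.5]
grip_width: 0.0006
grip_force: 2.5
```

Emit:
apply_moves:
  deltas:
    - [255,0,0,-0.1,0,0,0]
    - [255,0,0,-0.1,0,0,0]

```text
time_s: 9.7
ee_pos: [0.5803, -0.0242, 0.2102]
eef_rot: [-3.141, -0.002, -0.336]
force: [-5.8, 1.3, 18.4]
grip_width: 0.0003
grip_force: 8.8
```

Emit:
apply_moves:
  deltas:
    - [255,0,0,-0.1,0,0,0]
    - [255,0,0,0,0,0,0]

```text
time_s: 9.9
ee_pos: [0.5803, -0.0241, 0.2099]
eef_rot: [-3.141, -0.003, -0.336]
force: [-7.7, 0.6, 18.6]
grip_width: 0.0004
grip_force: 9.4
```

Hard stop reached at 18 N with the tip at z = 0.185, which is the right height for the lying knob. I'll retreat and look.

Emit:
apply_moves:
  deltas:
    - [255,0,0,2,0,0,0]
    - [255,0,0,4,0,0,0]
    - [255,0,0,4.5,0,0,0]
    - [255,0,0,4,0,0,0]
    - [255,-3,1,0,0,0,0]
    - [255,-3,1,0,0,0,0]
    - [255,0,0,0,0,0,0]

```text
time_s: 10.6
ee_pos: [0.518, -0.0033, 0.3535]
eef_rot: [-3.141, -0.001, -0.335]
force: [0.2, -1.0, -0.0]
grip_width: 0.0007
grip_force: 0.0
```

```bash
python3 - <<'E'
from station import ctrl
import cv2,pickle
o=ctrl.get_obs();c=ctrl.camera("wrist");pickle.dump((o,c),open("w5.pkl","wb"));cv2.imwrite("pics/w5.png",c["img"][:,:,::-1]);print(o["ee_pos"],o["force"])
E
```

```text
[ 0.51800445 -0.00329574  0.35350771] [ 0.1956734  -0.975739   -0.00561262]
```

View pics/w5.png

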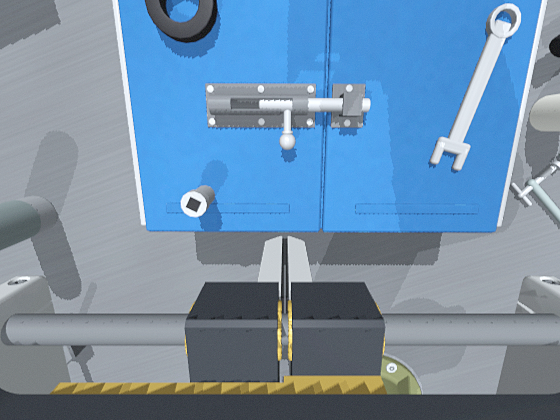

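The picture shows the handle lying down toward -x with the knob at (288,142), the bolt through the keeper at (368,104), and the socket, tape and wrench in place. One quick numeric check before handing in.

```bash
python3 - <<'E'
import pickle,numpy as np
from h import *
from scipy.spatial.transform import Rotation as Ro
o,c=pickle.load(open("w5.pkl","rb"));T=np.eye(4);T[:3,:3]=Ro.from_euler("xyz",o["eef_rot"]).as_matrix();T[:3,3]=o["ee_pos"];T=T@c["hand_eye"]
y=-.336;ex=np.array([np.cos(y),np.sin(y)]);ey=np.array([-np.sin(y),np.cos(y)])
s=atz(c["K"],T,(325,104),.16)[:2]
for n,p,z in[("knob",(288,142),.178),("barrel -y end",(308,104),.1755),("bolt tip",(371,104),.175),("axis",(260,104),.1855),("keeper",(354,98),.187)]:
    q=atz(c["K"],T,p,z)[:2]-s;print(n,round(q@ex,4),round(q@ey,4))
E
```

```text
knob -0.0406 0.0413
barrel -y end -0.0012 0.0201
bolt tip -0.0012 -0.047
axis -0.002 0.0704
keeper 0.0037 -0.0259
```

```bash
python3 -c "
from station import ctrl
print(ctrl.hand_in())"
```

```text
the job is handed in; nothing more can be done
None
```

The bolt is pushed home through the keeper and the handle is down in the notch against its stop; the knob was only ever pushed, the lids look shut and the socket, tape and wrench undisturbed, the arm is clear, and the job was handed in at about 10.7 s.

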